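Hold a sample tube down on the touch mixer

ROBOT

A 6-joint arm with a two-finger parallel gripper is mounted at the origin on a cart in front of the work surface, level with it; the furniture and walls round the work are solid. World frame = base frame: x ahead of the robot, y to its left, z up, the work surface at z = 0. Lengths are in m, angles in degrees, forces in N, time in s.
With the tool pointing down it reaches from about 0.25 to 0.725 m from the base axis. Payload 9.7 kg.
Tool frame: the origin (TCP) lies at the centre of the arm's flange, where the gripper is bolted on; the fingertips stand 173 mm ahead of it and the grasp point (between the pads) lies 155 mm ahead of it; z points along the fingers, y is the line along which they close (so a half turn about z gives the same grasp; the last joint's range is limited). The gripper opens to 85 mm and grips with 20 to 120 N. Pads are 22 mm wide; open, the fingers measure 114 mm over their backs; the gripper's body (76 mm by 85 mm) begins 54 mm behind the grasp point. The pads swing forward as they close: fully open they stand 13 mm farther back than shut.
Start: joints at [67.437, 4.979, 10.078, 95.1, 0, 90], TCP at [0.211, 0.508, 0.405] pointing down, gripper open.
Joint ranges: [-179.16, 179.16], [-48.56, 103.87], [-65.8, 70.77], [-126.05, 130.52], [-82.76, 87.17], [-180, 180]. Speed limits (degrees/s): [127.2, 127.2, 147.25, 180, 180, 180].

INTERFACE

Orientations are given as [roll, pitch, yaw] about the fixed x, y, z axes, in that order (R = Rz(yaw) Ry(pitch) Rx(roll)).
In Python, from workcell import monitor, camera, get_calibration, bot gives the robot as it stands.
- The arm moves only by the tool carry_out, never from a script. Its argument "targets" is text: rows parted by semicolons, each of 7 numbers parted by spaces: the shift along the tool's x, y, z in units of 0.04 m (1.0 is 0.04 m), then the turn, a rotation vector about the tool's x, y, z in units of 0.1 rad (1.0 is 0.1 rad), then the opening, from -1 (shut) to 1 (fully open), so that 0 is half open. A call has exactly 8 rows; each row shifts and turns the commanded pose from where the row before left it, along the tool's axes as they then stand; what a row does not reach is not made up. A row lasts 1/12 s, in which the tool goes at most 41.7 mm and 7.16 degrees, less where a joint would pass 70% of its speed; a pose out of reach is approached as far as the arm can. A call with a number of a shift or a turn outside -1 to 1 is refused whole. A call with a gripper value outside its range is refused whole. The fingers move at their own pace and stop on an object; "newtons" is the grip in N (left out, the last holds). Time passes only in rows, so rows that do not move let the fingers close, or fill a call up. It gives the time, the measured TCP pose, the force, the opening and the grip force at its end, in the units of the state.
- monitor.get_obs(): the state, without advancing time (a new reading comes with each control period).
- camera(name): name is "side" or "top" or "wrist"; returns the picture (400x640x3 uint8, red, green, blue); there is no depth.
- get_calibration(name): a dict with "fx", "fy", "cx", "cy" (pixels), "D" ([k1, k2, p1, p2, k3] as OpenCV has them; the pictures are not rectified), "view" (4x4, takes a point from world to camera coordinates). Camera axes: x right, y down, z forward; pixel columns grow to the right and rows downward; lengths in m; the calibration is good to about 2 mm. A picture is of the moment at which its call begins: read the wrist's pose just before it. get_calibration takes no time and is no camera call; for the wrist camera it gives the pose at the moment of the call.
- bot.job_done(): hands the job in; it is judged then, once.
The state is a dict: "time": time; "q": joint angles; "qd": joint speeds; "joint_efforts": joint torques, N m; "ee_pos": TCP position; "tcp_rot": TCP orientation; "wrist_force": force on the tool from outside, world axes, zero at the start; "torque": the same for the moment, N m; "opening": finger opening in m; "grasp_force": force on a finger pad.
Only numpy, scipy, OpenCV 4.12 (cv2) and the standard library are available. Lean on these libraries where they do the work, as an engineer would, in place of code of your own. Each camera call takes 0.05 s, during which the arm holds its last target. There are 200 camera calls.

TASK

Pull the slim capped sample tube straight up out of the spring-clip block that grips it, stand it upright in the rubber cup of the touch mixer, and push the spring-loaded cup down with the tube to about 6 mm, half of its 12 mm travel, never bottoming it. Keep it pressed there for at least three seconds and finish still gripping the tube and holding the cup down: do not let go. Press only with the tube, and leave the wide tube, the small cup and the reagent bottle where they stand.

Things in the scene. Friction and masses are not known exactly. Their poses are not given: they have to be found in the camera images.
- sample_tube: the slim plastic tube with a ribbed screw cap, to be mixed; 103 mm tall, body 21 mm in diameter, cap 24.4 mm in diameter from 88 mm to 103 mm above its underside; a rubber ring 24.4 mm in diameter sits round the body 18 to 24 mm above the underside. Mass about 40 g. Origin: centre of its underside; z up along the tube. At the start it stands upright in the clip block, its underside 8 mm above the bench, so its top 59 mm stick out above the block
- clip_block: white block 54 x 54 x 52 mm tall on a steel foot (88 x 54 mm, long along x), fixed; steel plunger ends on its four sides. Bore 26 mm wide, open on top, floor 8 mm above the bench. Spring balls sit over the tube's ring: pulled straight up, the tube slides some 6 mm easily, snaps past them with 10 to 20 N and is free after 12 mm; its underside clears the block after 44 mm. Origin: underside centre; z up
- mixer: the touch mixer: round squat grey body 112 mm in diameter, 56 mm tall, fixed to the bench, with a black rubber cup on top. Origin: centre of the underside, below the cup's axis; z up
- cup_floor (a point): centre of the floor inside the mixer's rubber cup; moves down with it. Unpressed it lies 84 mm above the bench; the cup's rim is 14 mm higher, 42 mm outside diameter; the recess is 33 mm wide at the mouth and 28 mm at the floor. z up
- mixer_cup (a joint): how far the mixer's cup is pressed straight down, in m: 0 up, 0.012 bottomed. Spring: about 2 N to start moving, plus 0.8 N per mm (about 6.5 N at 6 mm, 11 N at the bottom); it springs back when let go
- wide_tube: bystander: the wider capped tube, 36 mm in diameter, 97 mm tall, standing loose in a white block 62 x 62 x 52 mm of its own without plungers. Origin: centre of its underside
- small_cup: bystander: small clear beaker-like cup, 70 x 73 mm, 64 mm tall, standing on the bench. Origin: centre of its underside
- reagent_bottle: bystander: small plastic bottle, 32 mm in diameter, 84 mm tall, standing on the bench. Origin: centre of its underside
Mind the look-alikes: they are no part of the job. What is shaped like the clip_block but pink or turquoise is not meant.

How it is judged:
By the outcome, as a careful person would: the job done as asked, in the order asked, and still so for the second after the job is handed in, while the arm keeps its last pose, push and grip.
It also fails if it takes over 48 s, if anything falls off the work surface, if the arm or the gripper's body presses on something with over 40 N, if the wrist force passes 120 N, or if a joint passes its speed limit or range.

## Working session

There is one attempt and no reset: what is moved stays moved. The work goes in short steps, Python scripts to look and compute and a tool call to move; the robot and the scene stay as the last step left them, time stands still between calls to the robot, and variables do not carry over. Pictures are saved under pics/ and viewed, at most 10 in all, crops included, and the job is handed in when it is done.

Besides the shell and the picture viewer there is one more tool, called after ">>>" as name(argument=value, ...), one argument or row to a line, values as JSON. carry_out: Moves the arm, as the interface text tells. Shifts and turns lie within -1 to 1; 1 stands for 0.04 m of shift or 0.1 rad of turn. Its arguments: {"type":"object","properties":{"targets":{"type":"string"},"newtons":{"type":"number"}},"required":["targets"]}

```bash
mkdir -p pics; cat > h.py <<'E'
import numpy as np, cv2
from workcell import monitor, camera, get_calibration, bot
def ray(c,uv):
    K=np.array([[c['fx'],0,c['cx']],[0,c['fy'],c['cy']],[0,0,1.]])
    p=cv2.undistortPoints(np.array([[uv]],float),K,np.array(c['D'],float))[0,0]
    V=np.array(c['view']);R=V[:3,:3];o=-R.T@V[:3,3]
    return o,R.T@np.array([p[0],p[1],1.])
def onz(c,uv,z):
    o,d=ray(c,uv);return o+d*(z-o[2])/d[2]
def proj(c,P):
    V=np.array(c['view']);K=np.array([[c['fx'],0,c['cx']],[0,c['fy'],c['cy']],[0,0,1.]])
    return cv2.projectPoints(np.array(P,float).reshape(-1,1,3),cv2.Rodrigues(V[:3,:3])[0],V[:3,3],K,np.array(c['D'],float))[0][:,0]
def snap(n,f):
    c=get_calibration(n);im=camera(n);cv2.imwrite('pics/'+f,cv2.cvtColor(im,cv2.COLOR_RGB2BGR));return c,im
E
python3 - <<'E'
from h import *
a,_=snap('side','s0.png');b,_=snap('top','t0.png')
print(monitor.get_obs())
for c in(a,b):print(c['fx'],np.linalg.inv(np.array(c['view'])).round(3))
E
```

```text
{'time': 0.1, 'q': array([6.74363772e+01, 5.00871720e+00, 1.00421319e+01, 9.51001763e+01,
       6.12284549e-04, 9.00009737e+01]), 'qd': array([-0.02449698, -0.09029232,  0.10799174,  0.08251869, -0.07281536,
       -0.02584098]), 'joint_efforts': array([ 7.84783174e-05, -5.21562874e+01,  4.65653908e+01,  1.59644627e-02,
        8.24851654e-07, -2.12306652e-06]), 'ee_pos': array([0.21104338, 0.50791095, 0.40407458]), 'tcp_rot': array([-1.79933238e+02, -6.11149606e-04,  1.57435403e+02]), 'wrist_force': array([-0.3507174 , -0.02364869,  0.79094262]), 'torque': array([-0.03932137,  0.01566519,  0.00857097]), 'grasp_force': 0.0, 'opening': 0.08553702306773031}
503.25934541349017 [[ 0.939 -0.189  0.288  0.206]
 [-0.345 -0.491  0.8   -0.942]
 [-0.01  -0.85  -0.526  0.754]
 [ 0.     0.     0.     1.   ]]
426.3955840896528 [[-0.01  -0.989  0.148  0.36 ]
 [-1.     0.011  0.005  0.055]
 [-0.007 -0.148 -0.989  1.453]
 [ 0.     0.     0.     1.   ]]
```

View pics/t0.png

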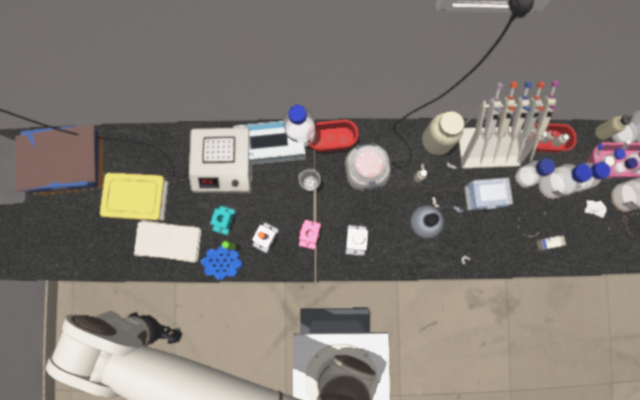

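View pics/s0.png

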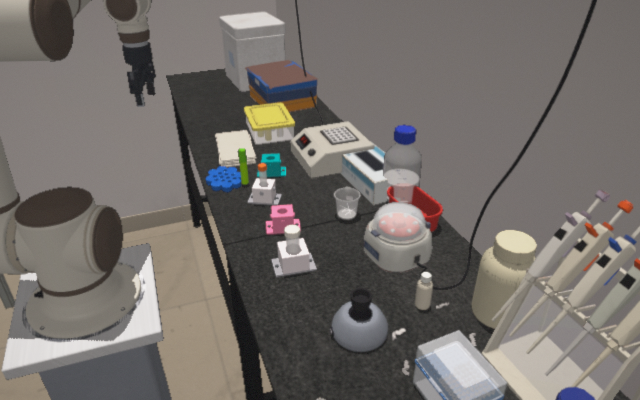

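The top view shows these candidates for the slim tube:
- Orange-capped tube in a white block: top (264,237), side (263,172).
- White-capped tube in a white block: top (357,240), side (292,238).
- Green tube: top (226,245), side (243,165).
- Pink block: top (310,234).
- Turquoise block: top (223,219).

The mixer is the grey dome with a black cup: top (427,221), side (360,320). I'd choose the orange-capped tube, and a close crop will check that.

```bash
python3 - <<'E'
from h import *
s=cv2.imread('pics/s0.png')
A=cv2.resize(s[130:290,200:340],None,fx=3.4,fy=3.4,interpolation=2)
B=cv2.resize(s[280:360,310:410],None,fx=3,fy=3,interpolation=2)
o=np.zeros((544,790,3),np.uint8);o[:A.shape[0],:A.shape[1]]=A;o[:240,480:780]=B
cv2.imwrite('pics/c0.png',o)
b=get_calibration('top');a=get_calibration('side')
print('tube',onz(b,(263,236),.111),onz(a,(262,167),.111))
print('cup',onz(b,(431,220),.098),onz(a,(361,297),.098))
print('wide',onz(b,(357,239),.1),'bottle',onz(b,(420,175),.08),'beaker',onz(b,(310,180),.03),'green',onz(b,(226,245),.1),'robotcheck',proj(b,[0,0,0]))
E
```

```text
tube [0.47055141 0.24417159 0.111     ] [0.4724338  0.23723344 0.111     ]
cup [ 0.51700731 -0.29361995  0.098     ] [ 0.51911624 -0.30715099  0.098     ]
wide [ 0.45886003 -0.05341648  0.1       ] bottle [ 0.66940705 -0.2688585   0.08      ] beaker [0.66691825 0.0967215  0.03      ] green [0.4436133  0.36431267 0.1       ] robotcheck [[341.00257422 379.64930169]]
```

View pics/c0.png

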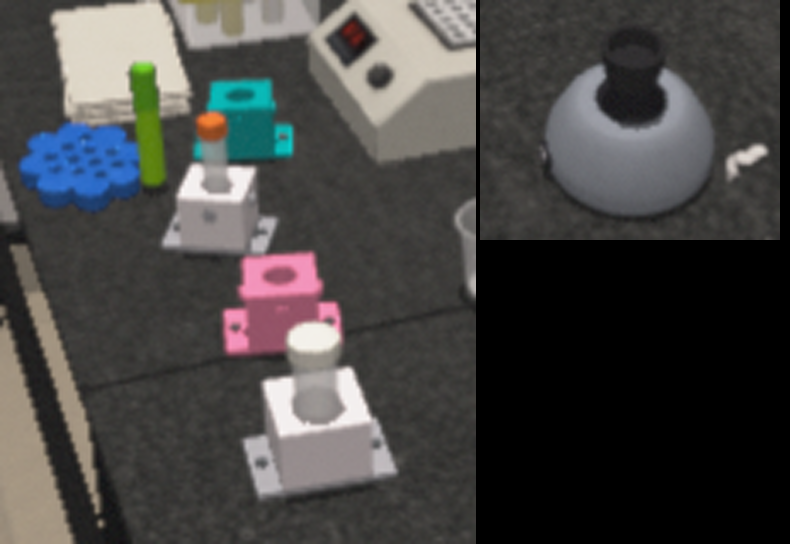

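The crop shows the orange-capped slim tube in a white block with a steel plunger, at side (262,167), so that choice holds. The white-capped one is the wide tube, and the grey dome with the black cup is the mixer. Next I move above the tube, keeping the yaw.

>>> carry_out(
  targets="-0.8 -0.34 0 0 0 0 1;-0.8 -0.34 0 0 0 0 1;-0.8 -0.34 0 0 0 0 1;-0.8 -0.34 0 0 0 0 1;-0.8 -0.34 0 0 0 0 1;-0.8 -0.34 0 0 0 0 1;-0.8 -0.34 0 0 0 0 1;-0.8 -0.34 0 0 0 0 1",
)

```text
time: 0.77
ee_pos: [0.4066, 0.3077, 0.4044]
tcp_rot: [-180.0, -0.0, 157.4]
wrist_force: [0.4, 0.6, -0.1]
opening: 0.0855
grasp_force: 0.0
```

>>> carry_out(
  targets="-0.5 -0.2 0.4 0 0 0 1;-0.5 -0.2 0.4 0 0 0 1;-0.5 -0.2 0.4 0 0 0 1;-0.5 -0.2 0.3 0 0 0 1;-0.18 -0.1 0.2 0 0 0 1;0 0 0 0 0 0 1;0 0 0 0 0 0 1;0 0 0 0 0 0 1",
)

```text
time: 1.43
ee_pos: [0.472, 0.2431, 0.3375]
tcp_rot: [180.0, 0.0, 157.5]
wrist_force: [-0.4, -0.3, -0.3]
opening: 0.0853
grasp_force: 0.0
```

```bash
python3 - <<'E'
from h import *
c,im=snap('wrist','w0.png');o=monitor.get_obs();print(o['ee_pos'],o['tcp_rot'],o['wrist_force'],o['q'])
print(proj(c,[[.4715,.241,.111]]),np.linalg.inv(np.array(c['view'])).round(3))
hsv=cv2.cvtColor(im,cv2.COLOR_RGB2HSV)
m=cv2.inRange(hsv,(5,150,120),(18,255,255))
n,l,st,ce=cv2.connectedComponentsWithStats(m)
for i in range(1,n):
  if st[i,4]>60: print(st[i],ce[i],onz(c,ce[i],.111))
E
```

```text
[0.47191378 0.24327992 0.33765767] [1.79941538e+02 3.27513360e-02 1.57494394e+02] [ 0.58406609 -0.18532457  0.14829103] [ 2.72692288e+01  1.46773546e+00 -1.01469390e+00  8.74517835e+01
  1.27483960e-02  4.97748253e+01]
[[315.31660143 218.28725542]] [[ 0.383  0.889  0.252  0.408]
 [ 0.924 -0.368 -0.104  0.27 ]
 [ 0.001  0.273 -0.962  0.307]
 [ 0.     0.     0.     1.   ]]
[315 198  31  33 784] [329.97321429 214.35841837] [0.47282689 0.25234738 0.111     ]
```

View pics/w0.png

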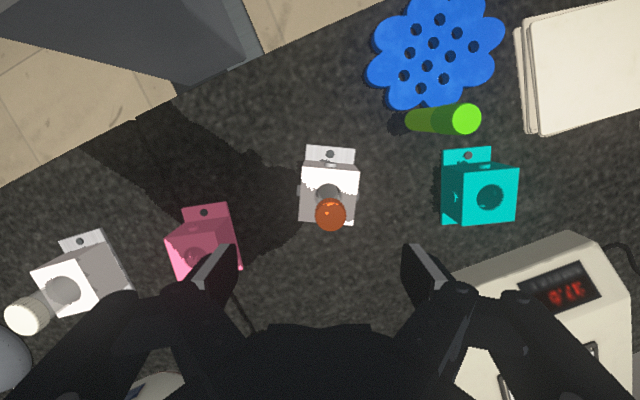

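The wrist picture shows the orange cap at (330,214) in the white block. The pads are at about columns 215 and 425, the pink block is to the left and the green tube to the upper right. The wrist and fixed views differ by about 1 cm in y, so I'll recheck with colour masks.

```bash
python3 - <<'E'
from h import *
for n in('top','side'):
  c,im=snap(n,n+'1.png');hsv=cv2.cvtColor(im,cv2.COLOR_RGB2HSV)
  m=cv2.inRange(hsv,(3,130,100),(20,255,255))
  k,l,st,ce=cv2.connectedComponentsWithStats(m)
  for i in range(1,k):
    if st[i,4]>4 and abs(ce[i][0]-263)<25: print(n,st[i],ce[i],onz(c,ce[i],.106))
E
python3 -c "
from h import *
im=cv2.imread('pics/t0.png');c=get_calibration('top');h=cv2.cvtColor(im,cv2.COLOR_BGR2HSV)
k,l,st,ce=cv2.connectedComponentsWithStats(cv2.inRange(h,(3,130,100),(20,255,255)))
for i in range(1,k):
  if abs(ce[i][0]-263)<25:print(st[i],ce[i],onz(c,ce[i],.108))
im=cv2.imread('pics/s0.png');c=get_calibration('side');h=cv2.cvtColor(im,cv2.COLOR_BGR2HSV)
k,l,st,ce=cv2.connectedComponentsWithStats(cv2.inRange(h,(3,130,100),(20,255,255)))
for i in range(1,k):
  if abs(ce[i][0]-263)<25:print(st[i],ce[i],onz(c,ce[i],.106))
c=get_calibration('wrist');print(c['fx'],[onz(c,u,.106) for u in [(330,214),(330,212)]])
"
```

```text
side [258 164   9   7  54] [261.66666667 167.01851852] [0.47363243 0.24663769 0.106     ]
[259 233   6   5  23] [261.60869565 234.95652174] [0.4741522  0.24905453 0.108     ]
[250  86  17  19  92] [255.92391304  96.43478261] [0.59326529 0.78389207 0.106     ]
[258 163   9   8  60] [261.65       166.53333333] [0.47430518 0.24937049 0.106     ]
275.9097632566844 [array([0.47440883, 0.25220213, 0.106     ]), array([0.47290552, 0.25280384, 0.106     ])]
```

>>> carry_out(
  targets="0.04 0.2 0.3 0 0 0 1;0 0 0.5 0 0 0 1;0 0 0.5 0 0 0 1;0 0 0.5 0 0 0 1;0 0 0.4 0 0 0 1;0 0 0.3 0 0 0 1;0 0 0.12 0 0 0 1;0 0 0 0 0 0 1",
)

```text
time: 2.25
ee_pos: [0.4736, 0.2508, 0.2306]
tcp_rot: [-179.9, -0.1, 157.5]
wrist_force: [-0.0, 0.0, 0.0]
opening: 0.0853
grasp_force: 0.0
```

```bash
python3 - <<'E'
from h import *
c,im=snap('wrist','w1.png');o=monitor.get_obs();print(o['ee_pos'],o['tcp_rot'],o['wrist_force'])
hsv=cv2.cvtColor(im,cv2.COLOR_RGB2HSV)
m=cv2.inRange(hsv,(3,130,100),(20,255,255))
n,l,st,ce=cv2.connectedComponentsWithStats(m)
for i in range(1,n):
  if st[i,4]>200: print(st[i],ce[i],onz(c,ce[i],.108))
E
```

```text
[0.47389771 0.25079163 0.23178282] [-1.79987082e+02 -1.36232700e-02  1.57455349e+02] [0.21888826 0.1805146  0.13220257]
[ 292  270   62   59 2953] [321.72163901 300.16322384] [0.47108502 0.25320362 0.108     ]
```

View pics/w1.png

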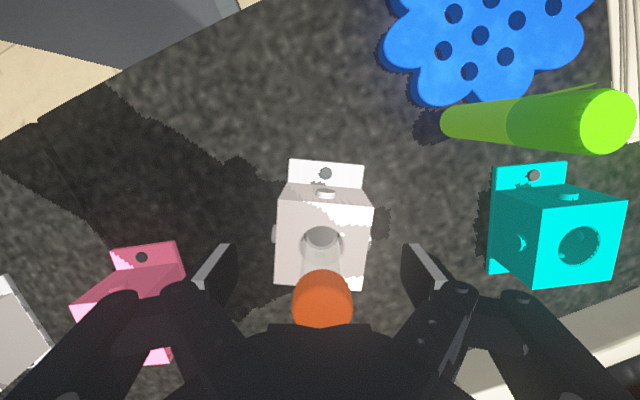

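The wrist picture shows the cap at (322,300), centred between the pads (205 and 438) to within about 1 mm. I'll shift 1.6 mm along tool x and close.

>>> carry_out(
  targets="0.04 0.02 0 0 0 0 1;0 0 0 0 0 0 -0.3;0 0 0 0 0 0 -1;0 0 0 0 0 0 -1;0 0 0 0 0 0 -1;0 0 0 0 0 0 -1;0 0 0 0 0 0 -1;0 0 0 0 0 0 -1",
  newtons=60,
)

```text
time: 2.97
ee_pos: [0.4729, 0.2518, 0.2322]
tcp_rot: [180.0, 0.0, 157.4]
wrist_force: [0.1, 0.9, 1.6]
opening: 0.0201
grasp_force: 58.4
```

>>> carry_out(
  targets="0 0 0 0 0 0 -1;0 0 0 0 0 0 -1;0 0 0 0 0 0 -1;0 0 0 0 0 0 -1;0 0 0 0 0 0 -1;0 0 0 0 0 0 -1;0 0 0 0 0 0 -1;0 0 0 0 0 0 -1",
)

```text
time: 3.63
ee_pos: [0.4729, 0.2519, 0.2321]
tcp_rot: [180.0, 0.0, 157.4]
wrist_force: [-0.1, -0.2, 5.1]
opening: 0.0201
grasp_force: 58.4
```

>>> carry_out(
  targets="0 0 -0.05 0 0 0 -1;0 0 -0.05 0 0 0 -1;0 0 -0.05 0 0 0 -1;0 0 -0.05 0 0 0 -1;0 0 -0.05 0 0 0 -1;0 0 -0.05 0 0 0 -1;0 0 -0.05 0 0 0 -1;0 0 -0.05 0 0 0 -1",
)

```text
time: 4.3
ee_pos: [0.4728, 0.2518, 0.2483]
tcp_rot: [-180.0, -0.0, 157.4]
wrist_force: [-0.2, 0.0, 0.1]
opening: 0.0197
grasp_force: 61.4
```

>>> carry_out(
  targets="0 0 -0.1 0 0 0 -1;0 0 -0.1 0 0 0 -1;0 0 -0.1 0 0 0 -1;0 0 -0.1 0 0 0 -1;0 0 -0.2 0 0 0 -1;0 0 -0.2 0 0 0 -1;0 0 -0.2 0 0 0 -1;0 0 -0.2 0 0 0 -1",
)

```text
time: 4.97
ee_pos: [0.4728, 0.2519, 0.297]
tcp_rot: [180.0, 0.0, 157.4]
wrist_force: [0.7, 0.2, 1.0]
opening: 0.0202
grasp_force: 61.4
```

>>> carry_out(
  targets="0 0 -0.3 0 0 0 -1;0 0 -0.3 0 0 0 -1;0 0 -0.3 0 0 0 -1;0 0 -0.4 0 0 0 -1;0 0 -0.4 0 0 0 -1;0 0 -0.4 0 0 0 -1;0 0 -0.2 0 0 0 -1;0 0 0 0 0 0 -1",
)

```text
time: 5.63
ee_pos: [0.473, 0.2519, 0.3904]
tcp_rot: [179.8, 0.1, 157.4]
wrist_force: [0.7, 0.3, 0.4]
opening: 0.0201
grasp_force: 61.4
```

```bash
python3 - <<'E'
from h import *
c,im=snap('wrist','w2.png');o=monitor.get_obs();print(o['ee_pos'],o['tcp_rot'],o['wrist_force'],o['opening'])
hsv=cv2.cvtColor(im,cv2.COLOR_RGB2HSV)
m=cv2.inRange(hsv,(3,130,100),(20,255,255))
n,l,st,ce=cv2.connectedComponentsWithStats(m)
for i in range(1,n):
  if st[i,4]>200: print(st[i],ce[i])
s,_=snap('side','s2.png');u=proj(s,[o['ee_pos']-[0,0,.155]])[0].astype(int);print(u)
S=cv2.imread('pics/s2.png')[max(u[1]-70,0):u[1]+90,max(u[0]-70,0):u[0]+70]
S=cv2.resize(S,None,fx=2.5,fy=2.5);W=cv2.imread('pics/w2.png')[200:400,150:490]
o=np.zeros((600,760,3),np.uint8);o[:S.shape[0],:S.shape[1]]=S;o[:200,400:740]=W;cv2.imwrite('pics/c2.png',o)
E
```

```text
[0.47297662 0.25193242 0.38883923] [1.79925213e+02 6.00335786e-02 1.57437590e+02] [ 0.47086843  0.08491129 -1.12613649] 0.019760630205306468
[ 289  270   60   58 2894] [318.73185902 299.80822391]
[257 122]
```

View pics/c2.png

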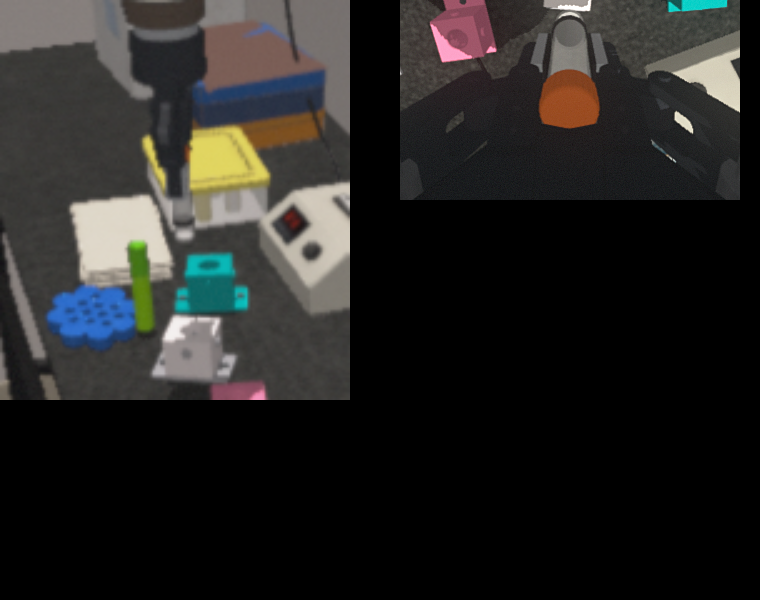

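The left crop shows the gripper holding the tube upright well above the empty white block. The right crop shows the orange cap at wrist (319,300) with the body between the pads. Now I carry it over to the mixer.

>>> carry_out(
  targets="-0.2 -0.38 0 0 0 0 -1;-0.4 -0.77 0 0 0 0 -1;-0.4 -0.77 0 0 0 0 -1;-0.4 -0.77 0 0 0 0 -1;-0.4 -0.77 0 0 0 0 -1;-0.4 -0.77 0 0 0 0 -1;-0.4 -0.77 0 0 0 0 -1;-0.4 -0.77 0 0 0 0 -1",
)

```text
time: 6.4
ee_pos: [0.4947, -0.009, 0.3868]
tcp_rot: [-180.0, -0.1, 157.4]
wrist_force: [0.6, 1.4, -1.1]
opening: 0.0199
grasp_force: 61.4
```

>>> carry_out(
  targets="-0.4 -0.77 0 0 0 0 -1;-0.4 -0.77 0 0 0 0 -1;-0.4 -0.77 0 0 0 0 -1;-0.4 -0.77 0 0 0 0 -1;-0.4 -0.77 0 0 0 0 -1;-0.4 -0.77 0 0 0 0 -1;-0.4 -0.77 0 0 0 0 -1;-0.4 -0.77 0 0 0 0 -1",
)

```text
time: 7.07
ee_pos: [0.5184, -0.2857, 0.3866]
tcp_rot: [180.0, -0.1, 157.4]
wrist_force: [1.1, 2.0, -0.0]
opening: 0.0198
grasp_force: 61.4
```

>>> carry_out(
  targets="-0.2 -0.38 0 0 0 0 -1;0 0 0 0 0 0 -1;0 0 0 0 0 0 -1;0 0 0 0 0 0 -1;0 0 0 0 0 0 -1;0 0 0 0 0 0 -1;0 0 0 0 0 0 -1;0 0 0 0 0 0 -1",
)

```text
time: 7.73
ee_pos: [0.5204, -0.3004, 0.3882]
tcp_rot: [-180.0, 0.0, 157.5]
wrist_force: [1.7, -0.5, -0.5]
opening: 0.0199
grasp_force: 61.4
```

```bash
python3 - <<'E'
from h import *
c,im=snap('wrist','w3.png');o=monitor.get_obs();print(o['ee_pos'],o['tcp_rot'],o['wrist_force'],o['opening'])
snap('side','s3.png');snap('top','t3.png')
p=o['ee_pos'].copy();print(proj(c,[[*p[:2],.098],[*p[:2],p[2]-.224],[.518,-.3,.098]]))
s=get_calibration('side');print(proj(s,[[*p[:2],p[2]-.224],[.518,-.3,.098]]))
W=cv2.resize(cv2.imread('pics/w3.png')[60:340,170:470],None,fx=1.5,fy=1.5)
S=cv2.resize(cv2.imread('pics/s3.png')[210:360,310:410],None,fx=3.3,fy=3.3)
q=np.zeros((500,790,3),np.uint8);q[:420,:450]=W;q[:495,455:785]=S;cv2.imwrite('pics/c3.png',q)
E
```

```text
[ 0.52036092 -0.30056021  0.38813653] [-1.79996440e+02  2.25832286e-02  1.57479808e+02] [-0.36725065 -0.435042    0.18835153] 0.020053316476914898
[[318.33235324 195.78208958]
 [318.18577943 218.92868725]
 [317.93489355 193.40071319]]
[[361.46296324 267.43043968]
 [358.89776421 294.70031327]]
```

View pics/c3.png

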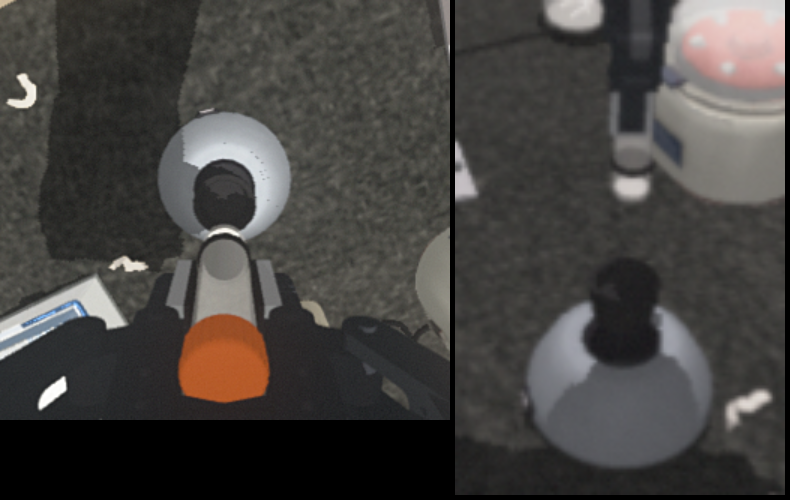

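The wrist crop shows the black cup rim centred near wrist (319,197), just past the tube's lower end. The side crop shows the tube end at (363,269) right over the rim at (362,293). I'll put numbers on the remaining offset.

```bash
python3 - <<'E'
from h import *
p=np.array([.5204,-.3006])
g=cv2.cvtColor(cv2.imread('pics/s3.png'),6)
for r in range(262,318,3): 
  row=g[r,335:390]; d=np.where(row<50)[0]+335; b=np.where(row>90)[0]+335
  print(r,(d.min(),d.max()) if len(d) else '',(b.min(),b.max()) if len(b) else '')
s=get_calibration('side');th=np.linspace(0,6.283,60)
P=proj(s,np.c_[p[0]+.021*np.cos(th),p[1]+.021*np.sin(th),0*th+.098]);print('rim pred',P.min(0),P.max(0))
P=proj(s,np.c_[p[0]+.0105*np.cos(th),p[1]+.0105*np.sin(th),0*th+.388-.224]);print('tube pred',P.min(0),P.max(0))
w=get_calibration('wrist');g=cv2.cvtColor(cv2.imread('pics/w3.png'),6)
for r in range(160,224,3):
  row=g[r,280:360]; d=np.where(row<75)[0]+280;print(r,(d.min(),d.max(),len(d)) if len(d) else '',row[38])
P=proj(w,np.c_[p[0]+.021*np.cos(th),p[1]+.021*np.sin(th),0*th+.098]);print('rim pred',P.min(0),P.max(0))
P=proj(w,np.c_[p[0]+.056*np.cos(th),p[1]+.056*np.sin(th),0*th+.0]);print('base pred',P.min(0),P.max(0))
E
```

```text
262 (np.int64(362), np.int64(366)) (np.int64(358), np.int64(389))
265 (np.int64(342), np.int64(342)) (np.int64(357), np.int64(389))
268  (np.int64(358), np.int64(389))
271  
274 (np.int64(358), np.int64(358)) 
277  
280  
283 (np.int64(360), np.int64(360)) 
286 (np.int64(350), np.int64(357)) 
289 (np.int64(356), np.int64(367)) 
292 (np.int64(352), np.int64(370)) 
295 (np.int64(351), np.int64(372)) 
298 (np.int64(351), np.int64(371)) 
301 (np.int64(352), np.int64(371)) (np.int64(349), np.int64(350))
304 (np.int64(353), np.int64(369)) (np.int64(344), np.int64(374))
307 (np.int64(352), np.int64(368)) (np.int64(340), np.int64(378))
310 (np.int64(350), np.int64(370)) (np.int64(338), np.int64(380))
313 (np.int64(350), np.int64(370)) (np.int64(336), np.int64(382))
316 (np.int64(351), np.int64(370)) (np.int64(335), np.int64(384))
rim pred [349.06635188 287.0923675 ] [371.34312501 302.37627223]
tube pred [355.71002715 263.82229481] [367.28003611 271.24414363]
160  216
163  219
166 (np.int64(318), np.int64(319), 2) 66
169 (np.int64(309), np.int64(329), 21) 72
172 (np.int64(305), np.int64(333),
[... 156 characters left out ...]
.int64(339), 41) 62
187 (np.int64(299), np.int64(338), 40) 64
190 (np.int64(300), np.int64(338), 39) 63
193 (np.int64(299), np.int64(339), 41) 47
196 (np.int64(299), np.int64(339), 41) 49
199 (np.int64(280), np.int64(339), 42) 44
202 (np.int64(280), np.int64(338), 41) 47
205 (np.int64(280), np.int64(357), 44) 45
208 (np.int64(280), np.int64(359), 43) 41
211 (np.int64(280), np.int64(332), 23) 130
214 (np.int64(280), np.int64(292), 13) 250
217 (np.int64(280), np.int64(359), 38) 34
220 (np.int64(280), np.int64(355), 39) 118
223 (np.int64(280), np.int64(355), 44) 116
rim pred [297.14107648 174.5314788 ] [340.26527881 216.19316955]
base pred [276.17021482 132.82330783] [361.24023963 216.64611618]
```

The tube is over the cup to within about 1–2 mm, against roughly 6 mm of slack at the mouth. I descend to just above the floor.

>>> carry_out(
  targets="0 0 0.3 0 0 0 -1;0 0 0.4 0 0 0 -1;0 0 0.4 0 0 0 -1;0 0 0.3 0 0 0 -1;0 0 0.2 0 0 0 -1;0 0 0.1 0 0 0 -1;0 0 0 0 0 0 -1;0 0 0 0 0 0 -1",
)

```text
time: 8.55
ee_pos: [0.5204, -0.3011, 0.3204]
tcp_rot: [-180.0, 0.0, 157.4]
wrist_force: [-0.1, -0.1, -0.3]
opening: 0.0201
grasp_force: 61.4
```

>>> carry_out(
  targets="0 0 0 0 0 0 -1;0 0 0.03 0 0 0 -1;0 0 0.03 0 0 0 -1;0 0 0 0 0 0 -1;0 0 0 0 0 0 -1;0 0 0 0 0 0 -1;0 0 0 0 0 0 -1;0 0 0 0 0 0 -1",
)

```text
time: 9.22
ee_pos: [0.5203, -0.3011, 0.3175]
tcp_rot: [180.0, -0.0, 157.4]
wrist_force: [0.1, -0.1, 0.4]
opening: 0.0202
grasp_force: 61.4
```

```bash
cat > f.py <<'E'
from h import *
F=[];Z=[]
for i in range(4):
  camera('top');o=monitor.get_obs();F.append(o['wrist_force']);Z.append(o['ee_pos'])
print('force',np.mean(F,0).round(2),np.std(F,0).round(2),'pos',np.mean(Z,0).round(4),'t',o['time'])
E
python3 f.py
```

```text
force [ 0.03 -0.04 -0.39] [0.2  0.43 0.45] pos [ 0.5203 -0.3011  0.3175] t 9.4167
```

>>> carry_out(
  targets="0 0 0.05 0 0 0 -1;0 0 0.05 0 0 0 -1;0 0 0.05 0 0 0 -1;0 0 0 0 0 0 -1;0 0 0 0 0 0 -1;0 0 0 0 0 0 -1;0 0 0 0 0 0 -1;0 0 0 0 0 0 -1",
)

```text
time: 10.08
ee_pos: [0.5203, -0.3011, 0.3116]
tcp_rot: [-180.0, 0.0, 157.4]
wrist_force: [-0.5, -0.4, 0.5]
opening: 0.0198
grasp_force: 61.4
```

```bash
python3 f.py
```

```text
force [ 0.16 -0.12 -0.31] [0.27 0.25 0.75] pos [ 0.5203 -0.3011  0.3116] t 10.2833
```

>>> carry_out(
  targets="0 0 0.05 0 0 0 -1;0 0 0.05 0 0 0 -1;0 0 0 0 0 0 -1;0 0 0 0 0 0 -1;0 0 0 0 0 0 -1;0 0 0 0 0 0 -1;0 0 0 0 0 0 -1;0 0 0 0 0 0 -1",
)

```text
time: 10.95
ee_pos: [0.5203, -0.3011, 0.3077]
tcp_rot: [-180.0, 0.0, 157.4]
wrist_force: [-0.2, -0.2, 2.5]
opening: 0.0201
grasp_force: 61.6
```

```bash
python3 f.py
```

```text
force [ 0.56 -0.52  1.86] [0.27 0.42 0.49] pos [ 0.5203 -0.3011  0.3076] t 11.15
```

Contact is at about z = 0.308, as predicted. I press 4 mm, check the force, then finish.

>>> carry_out(
  targets="0 0 0.025 0 0 0 -1;0 0 0.025 0 0 0 -1;0 0 0.025 0 0 0 -1;0 0 0.025 0 0 0 -1;0 0 0 0 0 0 -1;0 0 0 0 0 0 -1;0 0 0 0 0 0 -1;0 0 0 0 0 0 -1",
)

```text
time: 11.82
ee_pos: [0.5203, -0.3011, 0.3037]
tcp_rot: [-180.0, 0.0, 157.4]
wrist_force: [1.1, -0.4, 4.9]
opening: 0.0201
grasp_force: 61.8
```

```bash
python3 f.py;python3 f.py
```

```text
force [ 1.12 -0.11  5.37] [0.22 0.29 0.36] pos [ 0.5203 -0.3011  0.3037] t 12.0167
force [0.65 0.3  5.01] [0.36 0.29 0.73] pos [ 0.5203 -0.3011  0.3037] t 12.2167
```

>>> carry_out(
  targets="0 0 0.02 0 0 0 -1;0 0 0.025 0 0 0 -1;0 0 0 0 0 0 -1;0 0 0 0 0 0 -1;0 0 0 0 0 0 -1;0 0 0 0 0 0 -1;0 0 0 0 0 0 -1;0 0 0 0 0 0 -1",
)

```text
time: 12.88
ee_pos: [0.5203, -0.3011, 0.302]
tcp_rot: [-180.0, 0.0, 157.4]
wrist_force: [-0.8, -0.4, 5.6]
opening: 0.0199
grasp_force: 61.9
```

```bash
python3 f.py;python3 f.py; python3 - <<'E'
from h import *
snap('side','s4.png');snap('wrist','w4.png')
W=cv2.resize(cv2.imread('pics/w4.png')[60:340,170:470],None,fx=1.5,fy=1.5)
S=cv2.resize(cv2.imread('pics/s4.png')[210:360,310:410],None,fx=3.3,fy=3.3)
q=np.zeros((500,790,3),np.uint8);q[:420,:450]=W;q[:495,455:785]=S;cv2.imwrite('pics/c4.png',q)
E
```

```text
force [-0.34  0.07  6.  ] [0.78 0.91 0.36] pos [ 0.5203 -0.3011  0.302 ] t 13.0833
force [-0.23  0.38  5.71] [0.38 0.52 0.31] pos [ 0.5203 -0.3011  0.302 ] t 13.2833
```

View pics/c4.png

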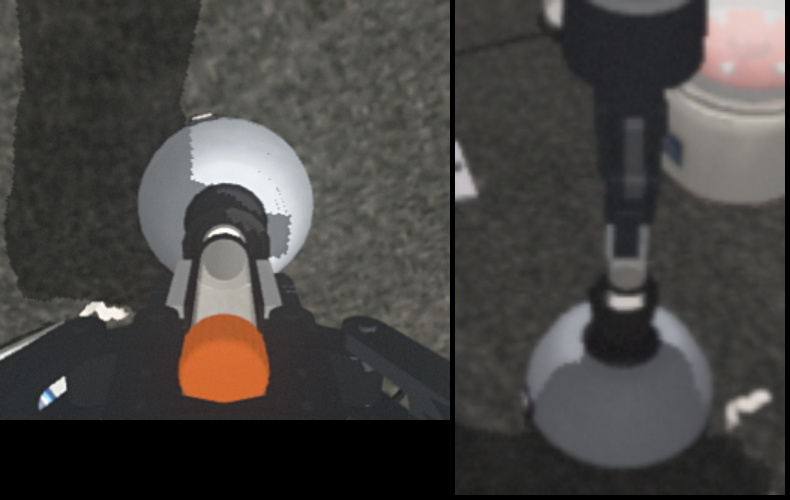

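The crop shows the tube standing upright in the rubber cup, well centred at side (363,300), with the cup pressed down. Force (about 6.2 N after the zero offset) and travel both give about 5.5–6 mm. Now I hold.

>>> carry_out(
  targets="0 0 0 0 0 0 -1;0 0 0 0 0 0 -1;0 0 0 0 0 0 -1;0 0 0 0 0 0 -1;0 0 0 0 0 0 -1;0 0 0 0 0 0 -1;0 0 0 0 0 0 -1;0 0 0 0 0 0 -1",
)

```text
time: 14.05
ee_pos: [0.5203, -0.3011, 0.3021]
tcp_rot: [-180.0, 0.0, 157.4]
wrist_force: [0.2, 0.6, 5.5]
opening: 0.02
grasp_force: 61.9
```

>>> carry_out(
  targets="0 0 0 0 0 0 -1;0 0 0 0 0 0 -1;0 0 0 0 0 0 -1;0 0 0 0 0 0 -1;0 0 0 0 0 0 -1;0 0 0 0 0 0 -1;0 0 0 0 0 0 -1;0 0 0 0 0 0 -1",
)

```text
time: 14.72
ee_pos: [0.5203, -0.3011, 0.302]
tcp_rot: [-180.0, 0.0, 157.4]
wrist_force: [-0.2, -0.3, 5.8]
opening: 0.0204
grasp_force: 61.9
```

>>> carry_out(
  targets="0 0 0 0 0 0 -1;0 0 0 0 0 0 -1;0 0 0 0 0 0 -1;0 0 0 0 0 0 -1;0 0 0 0 0 0 -1;0 0 0 0 0 0 -1;0 0 0 0 0 0 -1;0 0 0 0 0 0 -1",
)

```text
time: 15.38
ee_pos: [0.5203, -0.3011, 0.302]
tcp_rot: [-180.0, 0.0, 157.4]
wrist_force: [0.2, -0.4, 6.0]
opening: 0.0198
grasp_force: 61.9
```

>>> carry_out(
  targets="0 0 0 0 0 0 -1;0 0 0 0 0 0 -1;0 0 0 0 0 0 -1;0 0 0 0 0 0 -1;0 0 0 0 0 0 -1;0 0 0 0 0 0 -1;0 0 0 0 0 0 -1;0 0 0 0 0 0 -1",
)

```text
time: 16.05
ee_pos: [0.5203, -0.3011, 0.302]
tcp_rot: [-180.0, 0.0, 157.4]
wrist_force: [-0.5, 0.6, 5.8]
opening: 0.0198
grasp_force: 61.9
```

>>> carry_out(
  targets="0 0 0 0 0 0 -1;0 0 0 0 0 0 -1;0 0 0 0 0 0 -1;0 0 0 0 0 0 -1;0 0 0 0 0 0 -1;0 0 0 0 0 0 -1;0 0 0 0 0 0 -1;0 0 0 0 0 0 -1",
)

```text
time: 16.72
ee_pos: [0.5203, -0.3011, 0.302]
tcp_rot: [-180.0, 0.0, 157.4]
wrist_force: [-0.2, 0.2, 5.5]
opening: 0.0198
grasp_force: 61.9
```

>>> carry_out(
  targets="0 0 0 0 0 0 -1;0 0 0 0 0 0 -1;0 0 0 0 0 0 -1;0 0 0 0 0 0 -1;0 0 0 0 0 0 -1;0 0 0 0 0 0 -1;0 0 0 0 0 0 -1;0 0 0 0 0 0 -1",
)

```text
time: 17.38
ee_pos: [0.5203, -0.3011, 0.302]
tcp_rot: [-180.0, 0.0, 157.4]
wrist_force: [0.8, 0.2, 7.3]
opening: 0.0197
grasp_force: 61.9
```

```bash
python3 f.py; python3 -c "
from h import *
print(bot.job_done())"
```

```text
force [-0.28 -0.42  6.35] [0.49 0.41 0.53] pos [ 0.5203 -0.3011  0.302 ] t 17.5833
the job is handed in; nothing more can be done
None
```

The job is handed in: the slim tube was pulled out of its clip block, stood in the mixer cup, and pressed to about 5.5–6 mm (estimated from force and travel) for over 4 s, and the arm is still gripping it and holding the cup down.

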